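Refit a gas hob knob and hold it pressed in for lighting

TASK

One tap of the two-burner gas hob has lost its knob, which was pulled off for cleaning and lies on the pavers beside the hob. Fit it back on the bare spindle with its pointer to the off mark, then push it straight in against the tap's spring and hold it firmly against the stop, without forcing it, as you would for lighting the burner: your program finishes while still holding it there, not just riding on the spring. Leave the other knob and the things standing about as they are.

Things in the scene. Friction and masses are not known exactly. Their poses are not given: they have to be found in the camera images.
- knob: The loose black plastic hob knob, 45 g nominal, standing on its skirt, 36 mm high, slot in its underside. Origin: centre of its underside; z up, x along the bar grip to the pointer. Round skirt 45 mm across at the bottom, narrowing to a shoulder (30 x 30 mm) at 15 mm height that carries the bar grip.
- knob_grip (a point): Middle of the loose knob's bar grip, on its axis, 26 mm above its origin. The bar stands from 15 to 36 mm height, is 13 mm thick along the knob's y and reaches from x = -19 to +17 mm. Grip it across the 13 mm (fingers closing along y) with the fingertips above the 15 mm shoulder.
- knob_slot (a point): Mouth of the slot in the loose knob's underside, at its origin: 11.6 mm along the knob's x and 8 mm along its y, 12 mm deep straight up. It takes the spindle.
- knob_pointer (a point): Tip of the loose knob's pointer, a nose 8 mm thick on the +x end of the bar with a white index line on top: 23 mm along x and 25 mm above the knob's origin.
- tap_bare: The tap without a knob: steel bezel disc 54 mm across, 1.5 mm high, on the hob's top plate, 60 mm left or right of the hob's middle line (the taps swap places between starts). Origin: on the spindle axis at top plate level; z up. Its x axis points to the off mark, a small black ring 36 mm from the axis on the burners' side; the knob's x must point the same way.
- spindle (a joint): Push of the bare tap's spindle in m: 0 at rest, 0.006 at the hard stop, moving straight down. A spring resists with 5 N from the start of the travel, rising to 9.2 N at the stop, and pushes it back when let go; a push of 11 to 20 N sits firmly on the stop, over 40 N would harm the tap. It does not turn.
- spindle_top (a point): Top of the bare brass spindle, on its axis, 21 mm above the hob's top plate at rest. The upper 12 mm is a tongue 10 mm along the tap's x, 6.4 mm along its y, with a rounded top; below it a round collar 12 mm across. A fully fitted knob's underside is 12 mm below this point: 9 mm above the top plate at rest, 3 mm at the stop.
- tap_fitted: The tap whose knob is on, otherwise the same; origin on its axis at the hob's top plate, 120 mm from the bare tap. Its knob is like the loose one.
- other_knob (a joint): Push of the fitted knob in m, 0 at rest, up to 0.006; it is sprung the same way and is to be left alone.
- hob: Freestanding steel gas hob, fixed, 510 mm along its x and 290 mm along its y, top plate 50 mm above the pavers. Origin: centre of its underside. Its -x end faces the robot and carries the two taps, 205 mm from the origin. Cast pan supports over the burners begin 89 mm from the taps' line and reach 39 mm above the top plate (89 mm above the pavers).
- skewer_block: Wooden skewer block 100 x 55 x 45 mm with three slots in its top, loose, on the other side of the hob from the knob. Origin: centre of its underside.
- trivet: Round ceramic trivet 180 mm across, 12 mm high, loose. Origin: centre of its underside.
- tongs: Tongs with orange silicone tips, about 260 mm long along x, lying on their side, 20 mm high, loose. Origin near the middle of the length, on the pavers.
- spice_tin: Stainless spice tin 60 mm across, 82 mm high, loose on the lazy susan. Origin: centre of its underside.
- susan: Wooden lazy susan on the pavers, its turntable 220 mm across with the top at 31 mm. Origin: centre of its underside.
There are look-alikes about, which are no part of the job. What is shaped like the knob but pink is not meant.

How it is judged:
By the outcome, as a careful person would: the job done as asked, in the order asked, and still so for the second after the job is handed in, while the arm keeps its last pose, push and grip.
It also fails if it takes over 40 s, if anything falls off the work surface, if the arm or the gripper's body presses on something with over 40 N, if the wrist force passes 120 N, or if a joint passes its speed limit or range.

ROBOT

A 6-joint arm with a two-finger parallel gripper is mounted at the origin on the work surface. World frame = base frame: x ahead of the robot, y to its left, z up, the work surface at z = 0. Lengths are in m, angles in rad, forces in N, time in s.
With the tool pointing down it reaches from about 0.275 to 0.725 m from the base axis. Payload 5.6 kg.
Tool frame: the origin (TCP) lies at the very end of the fingers, on their centre line; the grasp point (between the pads) lies 19 mm behind it; z points along the fingers, y is the direction in which the jaws open and shut (so a half turn about z gives the same grasp; the last joint's range is limited). The gripper opens to 85 mm and grips with 20 to 120 N. Pads are 22 mm wide; open, the fingers measure 114 mm over their backs; the gripper's body (76 mm by 85 mm) begins 54 mm behind the grasp point. The pads swing forward as they close: fully open they stand 13 mm farther back than shut.
Start: joints at [-1.033, 0.255, 0.108, 0, -1.424, -0.285], TCP at [0.138, -0.533, 0.231] pointing down, gripper open.
Joint ranges: [-2.95, 2.95], [-1.21, 1.97], [-1.09, 1.5], [-2.87, 1.71], [-2.94, -0.07], [-3.05, 3.05]. Speed limits (rad/s): [2.57, 2.57, 3.14, 3.14, 3.14, 3.14].

INTERFACE

Orientations are given as a rotation vector (axis times angle).
In Python, from workcell import r, eyes, spotter gives the robot as it stands.
- The arm moves only by the shell command python3 -m jog 'ROWS' [FORCE]. ROWS is JSON, a list of rows, each a list of 5 numbers: the shift along the tool's x, y, z in m, then the turn about the tool's z in degrees, then the opening, from 0 (shut) to 1 (fully open). A call has 1 to 10 rows; each row is the pose to reach, as a shift and turn from the pose commanded when the call began, along the tool's axes at that moment; what a row does not reach only later rows make up. A row lasts 1/12 s, in which the tool goes at most 41.7 mm and 7.16 degrees, less where a joint would pass 70% of its speed; a pose out of reach is approached as far as the arm can. A call with a gripper value outside its range is refused whole. The fingers move at their own pace and stop on an object; FORCE is the grip in N (left out, the last holds). Time passes only in rows, so rows that repeat a pose let the fingers close. It gives the time, the measured TCP pose, the force and the opening at its end, in the units of the state.
- r.sense(): the state, without advancing time (a new reading comes with each control period).
- eyes.snapshot(name): name is "scene" or "top" or "wrist"; returns the picture (400x640x3 uint8, red, green, blue); there is no depth.
- eyes.calibration(name): a dict with "fx", "fy", "cx", "cy" (pixels), "R" (3x3) and "t" (3): a world point X has camera coordinates R X + t; the wrist camera has in their place "hand_eye" (4x4, takes a point from camera to tool coordinates, whose origin is the TCP and whose axes are the flange's). Camera axes: x right, y down, z forward; pixel columns grow to the right and rows downward; lengths in m; the calibration is good to about 2 mm. A picture is of the moment at which its call begins: read the wrist's pose just before it. calibration takes no time and is no camera call.
- r.close_job(): hands the job in, once; it reports no verdict.
Trained networks look in the newest picture that a camera, given by its name, has taken for a name from the list of things; names that differ only in an ending like _2 or _b are one class to them, and where a whole thing is asked for, a point or a joint stands for the part that bears it (a point fixed in the world has none). Each returns a list of dicts, best first, with "confidence" (0 to 1); they miss things now and then, are a little off and sometimes report something else, mostly with a low value. They report only what shows in the picture. A call takes as long as a camera call. They do not tell look-alikes from the thing itself.
- spotter.find_in(camera, name): "position" ([x, y, z] in m, in world coordinates, good to about 4 mm: the middle of the surface that is visible of it).
- spotter.regions_of(camera, name): "region" (400x640 bool, what is visible of it).
The state is a dict: "clock": time; "joint_positions": joint angles; "qd": joint speeds; "joint_torque": joint torques, N m; "tool_pos": TCP position; "tool_rot": TCP orientation; "wrist_force": force on the tool from outside, world axes, zero at the start; "moment": the same for the moment, N m; "finger_gap": opening from 0.0 (shut) to 1.0 (fully open).
Only numpy, scipy, OpenCV 4.12 (cv2) and the standard library are available. Lean on these libraries where they do the work, as an engineer would, in place of code of your own. Each camera call takes 0.05 s, during which the arm holds its last target. There are 200 camera calls.

## Working session

There is one attempt and no reset: what is moved stays moved. The work goes in short steps, Python scripts to look and compute and a shell command to move; the robot and the scene stay as the last step left them, time stands still between calls to the robot, and variables do not carry over. Pictures are saved under pics/ and viewed, about 8 in all and at most 12, crops included, and the job is handed in when it is done.

```bash
ls; mkdir -p pics; cat > h.py <<'E'
import numpy as np, cv2
from scipy.spatial.transform import Rotation as Ro
from workcell import r, eyes, spotter
def save(n,im,box=None,s=1):
    if box: im=im[box[1]:box[3],box[0]:box[2]]
    im=cv2.resize(im,None,fx=s,fy=s,interpolation=cv2.INTER_CUBIC)
    cv2.imwrite('pics/'+n+'.png',im[:,:,::-1])
def cam(name,st=None):
    c=eyes.calibration(name);K=np.array([[c['fx'],0,c['cx']],[0,c['fy'],c['cy']],[0,0,1]])
    if 'hand_eye' in c:
        st=st or r.sense();T=np.eye(4);T[:3,:3]=Ro.from_rotvec(st['tool_rot']).as_matrix();T[:3,3]=st['tool_pos']
        W=np.linalg.inv(T@np.array(c['hand_eye']));return K,W[:3,:3],W[:3,3]
    return K,np.array(c['R']),np.array(c['t'])
def proj(C,X):
    K,R,t=C;p=K@(R@np.asarray(X)+t);return p[:2]/p[2]
def back(C,uv,z):
    K,R,t=C;d=R.T@np.linalg.inv(K)@np.array([uv[0],uv[1],1.]);o=-R.T@t;return o+d*(z-o[2])/d[2]
E
python3 - <<'E'
from h import *
ims=[eyes.snapshot('top'),eyes.snapshot('scene')]
for i,n in enumerate(['top','scene']):
    save(n+'0',ims[i])
for n in ['top','scene']:
    C=cam(n)
    for k in ['knob','tap_bare','spindle_top','tap_fitted','hob','skewer_block','tongs','spice_tin','trivet','knob_pointer']:
        print(n,k,[(np.round(d['position'],3).tolist(),round(d['confidence'],2),proj(C,d['position']).astype(int).tolist()) for d in spotter.find_in(n,k)[:4]])
s=r.sense();print(s['clock'],s['tool_pos'],s['tool_rot'],s['wrist_force'])
E
```

```text
pics
top knob [([0.458, 0.437, 0.013], 0.74, [187, 227]), ([0.447, 0.346, 0.013], 0.73, [218, 231]), ([0.361, 0.297, 0.017], 0.73, [233, 260]), ([0.456, 0.247, 0.015], 0.5, [250, 229])]
top tap_bare [([0.706, -0.028, 0.049], 0.73, [344, 146]), ([0.497, -0.074, 0.054], 0.58, [359, 217]), ([0.504, 0.046, 0.074], 0.36, [318, 213])]
top spindle_top []
top tap_fitted [([0.51, 0.044, 0.069], 0.76, [319, 211]), ([0.498, -0.077, 0.05], 0.23, [360, 216])]
top hob [([0.705, -0.029, 0.048], 0.64, [345, 146])]
top skewer_block [([0.42, -0.359, 0.048], 0.85, [457, 245]), ([0.505, 0.043, 0.078], 0.28, [319, 212])]
top tongs [([0.473, 0.582, 0.017], 0.79, [139, 220])]
top spice_tin [([0.447, 0.348, 0.016], 0.63, [217, 231]), ([0.636, -0.367, 0.111], 0.58, [466, 168])]
top trivet [([0.656, 0.416, 0.008], 0.75, [198, 162])]
top knob_pointer [([0.369, 0.295, 0.016], 0.69, [233, 257]), ([0.464, 0.44, 0.015], 0.59, [186, 225]), ([0.446, 0.345, 0.015], 0.58, [218, 231]), ([0.455, 0.252, 0.015], 0.58, [249, 229])]
scene knob [([0.459, 0.361, 0.015], 0.78, [396, 257]), ([0.376, 0.308, 0.012], 0.66, [403, 2
[... 311 characters left out ...]
2]), ([0.518, 0.051, 0.077], 0.33, [319, 194])]
scene hob [([0.767, 0.012, 0.051], 0.8, [245, 219])]
scene skewer_block [([0.43, -0.34, 0.036], 0.9, [284, 151])]
scene tongs [([0.491, 0.575, 0.019], 0.8, [447, 312])]
scene spice_tin [([0.652, -0.358, 0.085], 0.87, [230, 152])]
scene trivet [([0.655, 0.422, 0.011], 0.79, [356, 301]), ([0.497, -0.07, 0.058], 0.22, [305, 180])]
scene knob_pointer [([0.377, 0.306, 0.014], 0.75, [403, 237]), ([0.458, 0.254, 0.018], 0.63, [372, 235]), ([0.466, 0.454, 0.017], 0.53, [418, 278]), ([0.656, -0.356, 0.087], 0.48, [229, 152])]
1.1 [ 0.1375713  -0.53251574  0.231289  ] [ 3.96002342e-01 -3.11651986e+00  1.54525215e-05] [-0.55734518 -0.01649958 -0.45169511]
```

```bash
python3 - <<'E'
import cv2
a=cv2.imread('pics/top0.png')[195:285,170:390];b=cv2.imread('pics/scene0.png')[160:300,290:450]
a=cv2.resize(a,None,fx=3.6,fy=3.6,interpolation=2)
b=cv2.resize(b,(290,254),interpolation=2)
import numpy as np
c=np.zeros((600,800,3),'uint8');c[:a.shape[0],:a.shape[1]]=a;c[330:584,:290]=b
d=cv2.resize(cv2.imread('pics/top0.png'),(400,250));c[330:580,300:700]=d
cv2.imwrite('pics/v1.png',c)
E
```

```text
(no output)
```

View pics/v1.png

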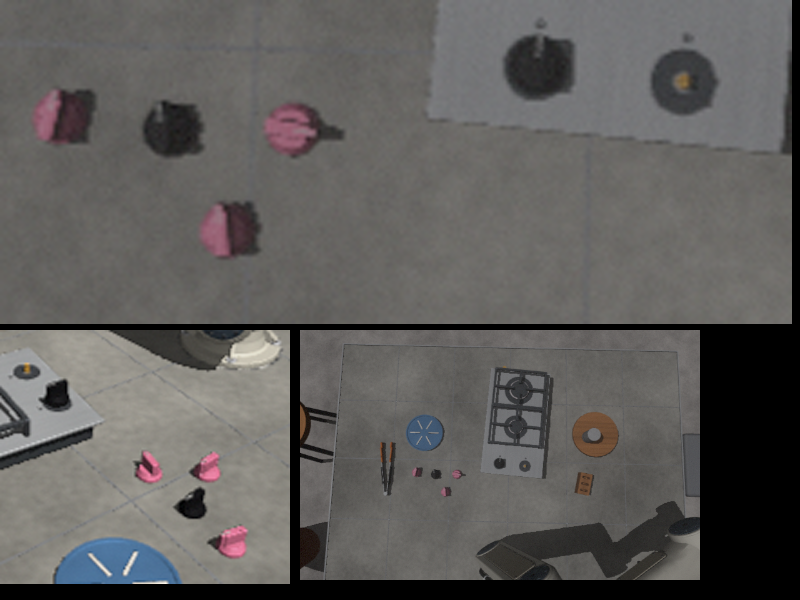

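The image shows four knob-shaped things in the top picture: pink at (187,227), (250,229) and (233,260), and black at (218,231). The black one is the only non-pink loose knob, so it is the one meant. The bare tap, with its brass spindle, is at (359,217) and the fitted tap is at (319,211).

```bash
cat > rel.py <<'E'
# shift in tool axes from current commanded(~measured) pose to world target; yaw = world dir of tool x
import sys
from h import *
def rel(p,st=None):
    st=st or r.sense();R=Ro.from_rotvec(st['tool_rot']).as_matrix();return R.T@(np.array(p)-st['tool_pos'])
def yaw(st=None):
    st=st or r.sense();R=Ro.from_rotvec(st['tool_rot']).as_matrix();return np.degrees(np.arctan2(R[1,0],R[0,0])),R
E
python3 - <<'E'
from rel import *
print(np.round(eyes.calibration('wrist')['hand_eye'],3),eyes.calibration('wrist')['fx'])
print(yaw()[0]);print(rel([.40,-.06,.231]),rel([.40,.30,.231]))
E
```

```text
[[-0.001 -0.956 -0.295  0.075]
 [ 1.    -0.001 -0.001  0.   ]
 [ 0.    -0.295  0.956 -0.143]
 [ 0.     0.     0.     1.   ]] 340.8225016726629
-165.51697259646295
[-3.72262155e-01  3.91868398e-01  2.80108751e-04] [-4.62295708e-01  7.40428234e-01  2.75942044e-04]
```

```bash
python3 -m jog '[[-0.1,0.1,0,0,1],[-0.12,0.13,0,0,1],[-0.15,0.16,0,0,1],[-0.2,0.19,0,5,1],[-0.25,0.22,0,10,1],[-0.28,0.25,0,10,1],[-0.31,0.28,0,10,1],[-0.34,0.30,0,10,1],[-0.37,0.33,0,10,1],[-0.43,0.364,0,14,1]]'; python3 -m jog '[[0,0,0,0,1]]';
python3 -c "
from rel import *
print(rel([.47,-.07,.231]),yaw()[0])"
```

```text
clock: 1.93
tool_pos: [0.3699, -0.1866, 0.2319]
tool_rot: [-0.014, 3.14, -0.0]
wrist_force: [1.8, -1.7, -0.0]
finger_gap: 1.005
clock: 2.02
tool_pos: [0.3728, -0.1841, 0.2313]
tool_rot: [-0.016, 3.14, 0.002]
wrist_force: [0.2, -1.5, -0.4]
finger_gap: 1.004
[-0.09837657  0.11307825  0.00055977] -179.42426712717213
```

```bash
python3 -m jog '[[-0.098,0.113,0,0,1],[-0.098,0.113,0,0,1],[-0.098,0.113,0,0,1],[-0.098,0.113,0,0,1],[-0.098,0.113,0,0,1],[-0.098,0.113,0,0,1]]'
python3 - <<'E'
from rel import *
st=r.sense();im=eyes.snapshot('wrist');C=cam('wrist',st)
save('w1',im,s=1.25)
for k in ['tap_bare','spindle_top','tap_fitted','hob']:
    print(k,[(np.round(d['position'],4).tolist(),round(d['confidence'],2),proj(C,d['position']).astype(int).tolist()) for d in spotter.find_in('wrist',k)[:3]])
E
```

```text
clock: 2.52
tool_pos: [0.4669, -0.0739, 0.2308]
tool_rot: [0.017, -3.14, 0.0]
wrist_force: [-1.2, 0.3, 0.1]
finger_gap: 1.001
tap_bare [([0.4917, -0.0776, 0.0532], 0.72, [319, 202])]
spindle_top [([0.4941, -0.0742, 0.0583], 0.48, [323, 206])]
tap_fitted [([0.5049, 0.039, 0.076], 0.75, [444, 224])]
hob [([0.5558, -0.0368, 0.0486], 0.77, [358, 259]), ([0.5963, -0.3816, 0.0277], 0.59, [54, 280])]
```

View pics/w1.png

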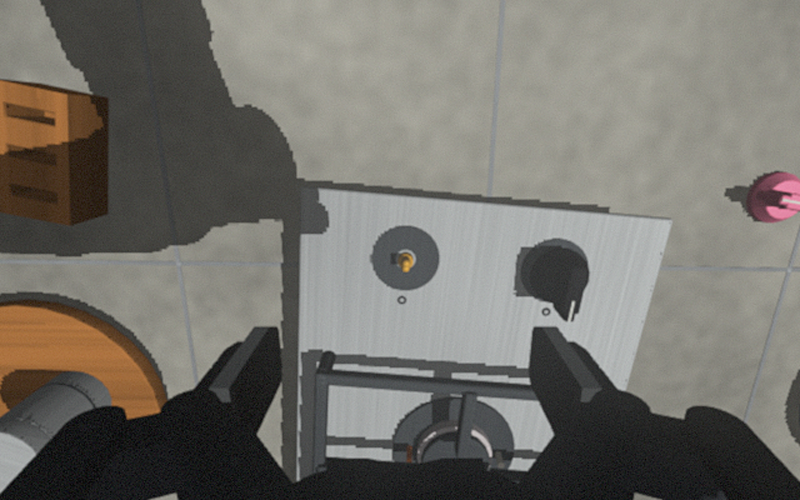

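The bare tap's bezel is centred at about (405,257) in the enlarged view with the spindle on it, and its off ring is at (402,300). The fitted tap's ring is at (546,312). I'll refine these numerically.

```bash
cat > tap.py <<'E'
from rel import *
st=r.sense();im=eyes.snapshot('wrist');C=cam('wrist',st)
b0=spotter.find_in('wrist','tap_bare')
g=im.astype(int);gray=g.sum(2)/3
def blob(uv,rad,thr,zz,mx):
    u,v=uv;x0,y0=int(u-rad),int(v-rad);p=gray[y0:y0+2*rad+1,x0:x0+2*rad+1]
    w=np.clip(thr-p,0,None);yy,xx=np.mgrid[0:p.shape[0],0:p.shape[1]]
    return np.array([(w*xx).sum()/w.sum()+x0,(w*yy).sum()/w.sum()+y0])
def ring(guess):
    q=guess
    for _ in range(3): q=blob(q,6,np.median(gray[int(q[1])-8:int(q[1])+9,int(q[0])-8:int(q[0])+9])-25,0,0)
    return q
def bezel(q):
    n,l,s,c=cv2.connectedComponentsWithStats(((gray<125)).astype('uint8')[int(q[1])-45:int(q[1])+45,int(q[0])-45:int(q[0])+45],connectivity=4)
    m=(l==l[45,45+15]).astype('uint8');cn=max(cv2.findContours(m,0,2)[0],key=cv2.contourArea)
    e=cv2.fitEllipse(cv2.convexHull(cn));return np.array(e[0])+[int(q[0])-45,int(q[1])-45],e[1]
E
python3 - <<'E'
from tap import *
q,ax=bezel((324,206));print('bez',q,ax);B=back(C,q,.0515)
r1=ring((402/1.25,300/1.25));r2=ring((546/1.25,312/1.25))
R1,R2=back(C,r1,.05),back(C,r2,.05);d=R2-R1
print(r1,r2,B,R1,R2,np.linalg.norm(d),np.linalg.norm(R1-B))
print('yaw from rings',np.degrees(np.arctan2(-d[0],d[1])),'yaw b->ring',np.degrees(np.arctan2(*(R1-B)[1::-1])))
br=(g[...,0]-g[...,2]>70);br[:,:290]=0;br[:,360:]=0;br[:180]=0;br[230:]=0
ys,xs=np.nonzero(br);print('brass',xs.min(),xs.max(),ys.min(),ys.max(),proj(C,[B[0],B[1],.071]),proj(C,[B[0],B[1],.059]))
print('knob rel',rel([.43,.345,.231]),yaw()[0])
E
```

```text
bez [325.70471573 206.49960327] (51.143707275390625, 53.91367721557617)
[323.0057629 239.8345225] [438.77981458 248.02212389] [ 0.4961377  -0.07362673  0.0515    ] [ 0.53285705 -0.07612731  0.05      ] [0.54136119 0.04439784 0.05      ] 0.12082480068740663 0.03683494742007157
yaw from rings -4.036045841058901 yaw b->ring -3.895809248183146
brass 324 331 204 217 [325.80367539 212.93512362] [325.74146483 208.88946164]
knob rel [0.03301304 0.42076741 0.00058379] -179.58049867802737
```

```bash
python3 -m jog '[[0.003,0.04,0,0,1],[0.006,0.08,0,0,1],[0.01,0.12,0,0,1],[0.013,0.16,0,0,1],[0.016,0.2,0,0,1],[0.02,0.24,0,0,1],[0.023,0.28,0,0,1],[0.026,0.32,0,0,1],[0.03,0.36,0.02,0,1],[0.033,0.4,0.04,0,1]]'; python3 -m jog '[[0.006,0.05,0.03,0,1],[0.006,0.05,0.03,0,1],[0.006,0.05,0.03,0,1],[0.006,0.05,0.03,0,1]]'
python3 - <<'E'
from rel import *
st=r.sense();im=eyes.snapshot('wrist');C=cam('wrist',st)
save('w2',im,s=1.25)
for k in ['knob','knob_pointer','knob_grip']:
    print(k,[(np.round(d['position'],4).tolist(),round(d['confidence'],2),proj(C,d['position']).astype(int).tolist()) for d in spotter.find_in('wrist',k)[:4]])
E
```

```text
clock: 3.7
tool_pos: [0.4307, 0.3213, 0.195]
tool_rot: [-0.013, 3.139, 0.004]
wrist_force: [1.3, 0.8, 0.7]
finger_gap: 0.998
clock: 4.03
tool_pos: [0.424, 0.3689, 0.1636]
tool_rot: [0.015, -3.141, 0.003]
wrist_force: [0.1, 0.1, 0.1]
finger_gap: 1.003
knob [([0.3646, 0.3054, 0.0208], 0.71, [246, 115]), ([0.4558, 0.4347, 0.0161], 0.71, [396, 220]), ([0.4459, 0.2494, 0.0138], 0.58, [191, 207])]
knob_pointer [([0.4453, 0.3519, 0.0123], 0.86, [305, 207]), ([0.3645, 0.305, 0.0178], 0.82, [247, 115]), ([0.4503, 0.4427, 0.0135], 0.75, [405, 213]), ([0.4435, 0.2563, 0.0197], 0.68, [196, 206])]
knob_grip [([0.4492, 0.2497, 0.0168], 0.97, [191, 211]), ([0.4519, 0.4408, 0.0151], 0.81, [403, 215]), ([0.444, 0.36, 0.0191], 0.73, [313, 208]), ([0.3641, 0.3043, 0.0181], 0.68, [246, 114])]
```

View pics/w2.png

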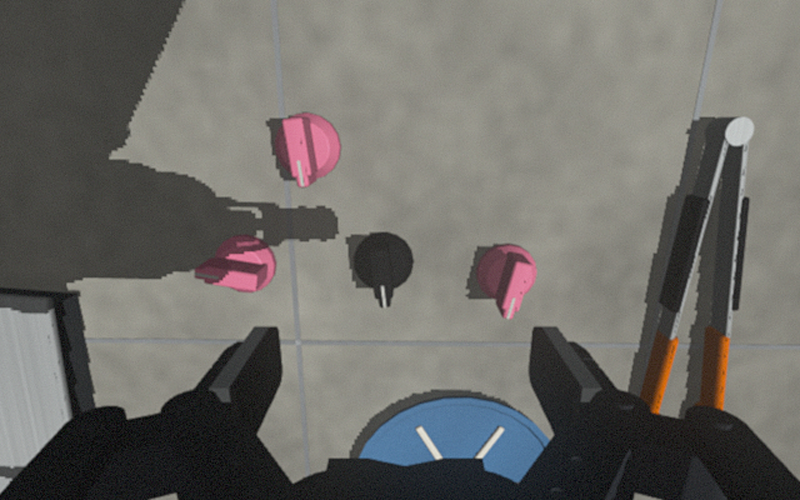

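The black knob has its skirt centre near (383,262) and its white index line at (384,295), between the pinks at (308,150), (245,264) and (507,280).

```bash
python3 - <<'E'
from rel import *
st=r.sense();im=eyes.snapshot('wrist');C=cam('wrist',st)
g=im.astype(int).sum(2)/3
x0,y0=265,170;p=im[y0:y0+95,x0:x0+85]
big=cv2.convertScaleAbs(p,alpha=2.2);save('k',big,s=6)
# white line
w=(g[y0:y0+95,x0:x0+85]);ys,xs=np.mgrid[y0:y0+95,x0:x0+85]
m=(w>130)&(abs(xs-307)<8)&(ys>225)&(ys<248);print(np.c_[xs[m],ys[m],w[m]].astype(int).tolist())
for cx,cy,yw in [(.446,.3575,0)]:
    for pt in [(0,0,.0),(.0225,0,0),(-.0225,0,0),(0,.0225,0),(0,-.0225,0),(-.019,0,.036),(.017,0,.036),(.023,0,.025)]:
        print(pt,proj(C,[cx+pt[0],cy+pt[1],pt[2]]).round(1))
E
```

```text
[[306, 226, 149], [305, 227, 154], [306, 227, 199], [307, 227, 154], [305, 228, 165], [306, 228, 204], [307, 228, 154], [305, 229, 157], [306, 229, 203], [307, 229, 163], [305, 230, 143], [306, 230, 192], [307, 230, 166], [306, 231, 182], [307, 231, 161], [306, 232, 178], [307, 232, 175], [306, 233, 172], [307, 233, 186], [308, 233, 137], [306, 234, 172], [307, 234, 202], [308, 234, 148], [306, 235, 162], [307, 235, 200], [308, 235, 150], [306, 236, 158], [307, 236, 196], [308, 236, 151], [314, 236, 140], [300, 237, 136], [306, 237, 155], [307, 237, 197], [308, 237, 154], [314, 237, 150], [300, 238, 147], [301, 238, 151], [302, 238, 153], [306, 238, 137], [307, 238, 192], [308, 238, 160], [314, 238, 145], [300, 239, 144], [301, 239, 149], [302, 239, 149], [307, 239, 177], [308, 239, 165], [314, 239, 148], [300, 240, 145], [301, 240, 150], [302, 240, 150], [307, 240, 172], [308, 240, 173], [314, 240, 143], [300, 241, 145], [301, 241, 148], [302, 241, 149], [307, 241, 167], [308, 241, 192], [309, 241, 136], [314, 241, 143], [300, 242, 145], [301, 242, 146], [302, 242, 146], [303, 242, 
[... 819 characters left out ...]
], [303, 246, 146], [304, 246, 142], [305, 246, 143], [306, 246, 142], [307, 246, 146], [308, 246, 145], [309, 246, 143], [310, 246, 145], [311, 246, 141], [312, 246, 139], [313, 246, 139], [314, 246, 137], [300, 247, 140], [301, 247, 143], [302, 247, 143], [303, 247, 142], [304, 247, 140], [305, 247, 142], [306, 247, 145], [307, 247, 144], [308, 247, 145], [309, 247, 142], [310, 247, 145], [311, 247, 145], [312, 247, 138], [313, 247, 141], [314, 247, 141]]
(0, 0, 0.0) [312. 202.]
(0.0225, 0, 0) [312.1 224.2]
(-0.0225, 0, 0) [311.9 178.8]
(0, 0.0225, 0) [335.8 202.1]
(0, -0.0225, 0) [288.3 201.8]
(-0.019, 0, 0.036) [310.5 193.1]
(0.017, 0, 0.036) [310.8 233.3]
(0.023, 0, 0.025) [311.2 234.8]
```

View pics/k.png

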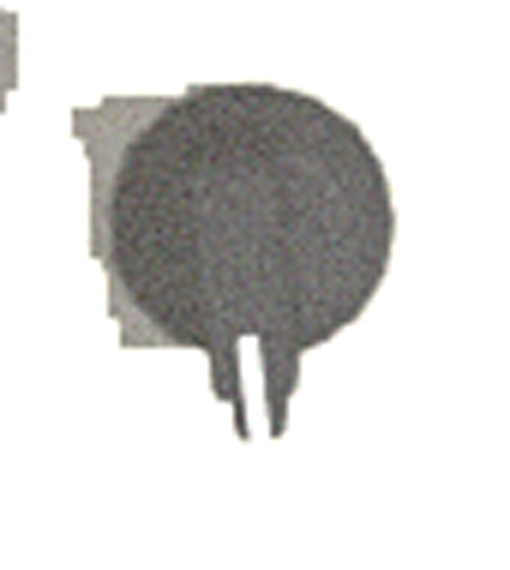

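```bash
python3 - <<'E'
from rel import *
from scipy.optimize import least_squares
st=r.sense();im=eyes.snapshot('wrist');C=cam('wrist',st)
g=im.astype(int).sum(2)/3
# sub-pixel white line centroids rows 227..242
L=[]
for y in range(227,243):
    x=np.arange(303,312);w=np.clip(g[y,303:312]-110,0,None);L.append((( w*x).sum()/w.sum(),y))
L=np.array(L);k=np.polyfit(L[:,1],L[:,0],1);print('line',k)
a,b=(np.polyval(k,226.5),226.5),(np.polyval(k,243.5),243.5)
for z in (.025,.03,.036):
    A,B=back(C,a,z),back(C,b,z);d=B-A;print(z,A.round(4),B.round(4),np.degrees(np.arctan2(d[1],d[0])))
# skirt circle from dark contour
m=((g<75)).astype('uint8');n,l,s,c=cv2.connectedComponentsWithStats(m);lab=l[200,307];cn=max(cv2.findContours((l==lab).astype('uint8'),0,1)[0],key=len)[:,0,:].astype(float)
cn=cn[cn[:,1]<218]
W=np.array([back(C,p,.002)[:2] for p in cn])
f=least_squares(lambda q:np.hypot(*(W-q[:2]).T)-q[2],[.45,.353,.022],loss='soft_l1',f_scale=.0005);print('circle',f.x,len(W))
print(st['tool_pos'],yaw()[0])
E
```

```text
line [1.12084539e-01 2.80375762e+02]
0.025 [0.4609 0.3527 0.025 ] [0.4774 0.3543 0.025 ] 5.415296872892942
0.03 [0.4589 0.353  0.03  ] [0.4751 0.3545 0.03  ] 5.41529687289296
0.036 [0.4566 0.3533 0.036 ] [0.4724 0.3548 0.036 ] 5.4152968728929975
circle [0.45058574 0.35030039 0.02360657] 106
[0.42481161 0.36837749 0.16538784] -179.58436743047656
```

Knob centre is about (0.450, 0.3527) with yaw 5.4°. The circle fit and the index line agree within about 2 mm. I'll descend half-open in two stages.

```bash
python3 -m jog '[[-0.025,-0.016,0.03,-5,0.55],[-0.025,-0.016,0.06,-5,0.55],[-0.025,-0.016,0.09,-5,0.55],[-0.025,-0.016,0.1,-5,0.55],[-0.025,-0.016,0.1,-5,0.55],[-0.025,-0.016,0.1,-5,0.55],[-0.025,-0.016,0.1,-5,0.55]]' 60
python3 - <<'E'
from rel import *
st=r.sense();im=eyes.snapshot('wrist');C=cam('wrist',st);print(st['clock'],st['tool_pos'],yaw()[0],rel([.450,.3527,.0175]))
g=cv2.convertScaleAbs(im,alpha=1.6)
def dr(X,col):
    p=proj(C,X);cv2.circle(g,tuple(int(v) for v in p),2,col,-1)
c,s=np.cos(np.radians(5.4)),np.sin(np.radians(5.4))
for x,y,z in [(-.019,.0065,.036),(-.019,-.0065,.036),(.017,.0065,.036),(.017,-.0065,.036),(.023,0,.036)]: dr([.45+c*x-s*y,.3527+s*x+c*y,z],(255,0,0))
for a in np.arange(0,6.3,.3): dr([.45+.0225*np.cos(a),.3527+.0225*np.sin(a),0],(0,255,0))
save('k2',g,(160,120,480,400),2.1)
E
```

```text
clock: 4.92
tool_pos: [0.4504, 0.3544, 0.0665]
tool_rot: [-0.151, 3.135, 0.004]
wrist_force: [-0.3, 0.1, 0.6]
finger_gap: 0.552
4.9167 [0.45041912 0.3544395  0.06649513] -174.48567443189728 [ 0.00067702 -0.00194061  0.04902024]
```

View pics/k2.png

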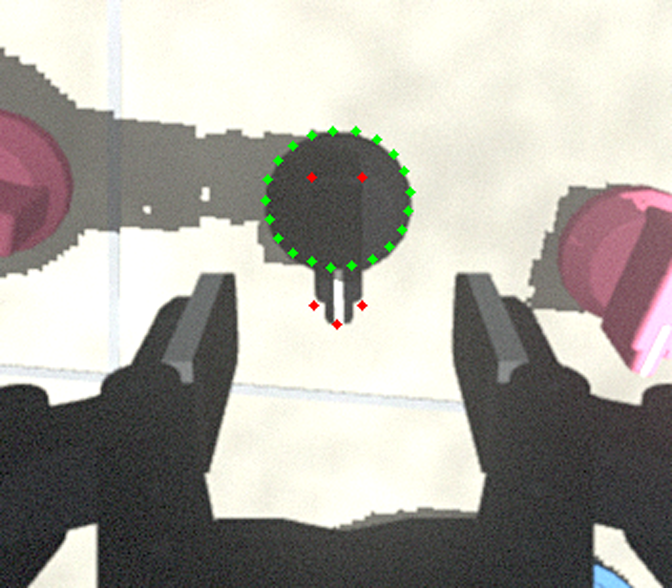

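The overlay fits: the model skirt (green) lies on the black knob at (338,200), the index line meets the model tip at (337,323), and the jaws straddle the bar. Now I'll descend and grip.

```bash
python3 -m jog '[[0,-0.002,0.02,0,0.55],[0,-0.002,0.04,0,0.55],[0,-0.002,0.049,0,0.55],[0,-0.002,0.049,0,0.55],[0,-0.002,0.049,0,0.55],[0,-0.002,0.049,0,0.3],[0,-0.002,0.049,0,0],[0,-0.002,0.049,0,0],[0,-0.002,0.049,0,0],[0,-0.002,0.049,0,0]]' 60; python3 -m jog '[[0,0,0,0,0],[0,0,0,0,0],[0,0,0,0,0]]'
```

```text
clock: 5.8
tool_pos: [0.4502, 0.3521, 0.0164]
tool_rot: [-0.151, 3.136, 0.002]
wrist_force: [-0.6, -0.9, 6.2]
finger_gap: 0.137
clock: 6.05
tool_pos: [0.4502, 0.3521, 0.0164]
tool_rot: [-0.151, 3.136, 0.002]
wrist_force: [-1.9, 0.0, 5.8]
finger_gap: 0.138
```

```bash
python3 -m jog '[[0,0,-0.02,0,0],[0,0,-0.06,0,0],[0,0,-0.1,0,0],[0,0,-0.14,0,0],[0,0,-0.16,0,0],[0,0,-0.16,0,0],[0,0,-0.16,0,0]]'
python3 - <<'E'
from rel import *
st=r.sense();im=eyes.snapshot('wrist');C=cam('wrist',st);R=yaw()[1]
print(st['finger_gap'],st['wrist_force'],rel([.4966,-.0736,.176]),yaw()[0])
g=cv2.convertScaleAbs(im,alpha=1.6)
p=np.array(st['tool_pos'])
def dr(x,y,z,col):   # knob frame with tool aligned
    X=p+R@np.array([-x,y,.0164-z]);q=proj(C,X);cv2.circle(g,tuple(int(v) for v in q),2,col,-1)
for q in [(-.019,.0065,.036),(-.019,-.0065,.036),(.017,.0065,.036),(.017,-.0065,.036),(.023,0,.036)]: dr(*q,(255,0,0))
for a in np.arange(0,6.3,.3): dr(.0225*np.cos(a),.0225*np.sin(a),0,(0,255,0))
save('k3',g,(220,180,420,380),3)
E
```

```text
clock: 6.63
tool_pos: [0.4497, 0.3518, 0.1765]
tool_rot: [-0.15, 3.136, 0.004]
wrist_force: [-0.8, 1.0, -2.0]
finger_gap: 0.134
0.1343754466311033 [-0.76122542  1.00825486 -2.02332185] [-0.00684119 -0.42741856 -0.00133069] -174.52664304893185
```

View pics/k3.png

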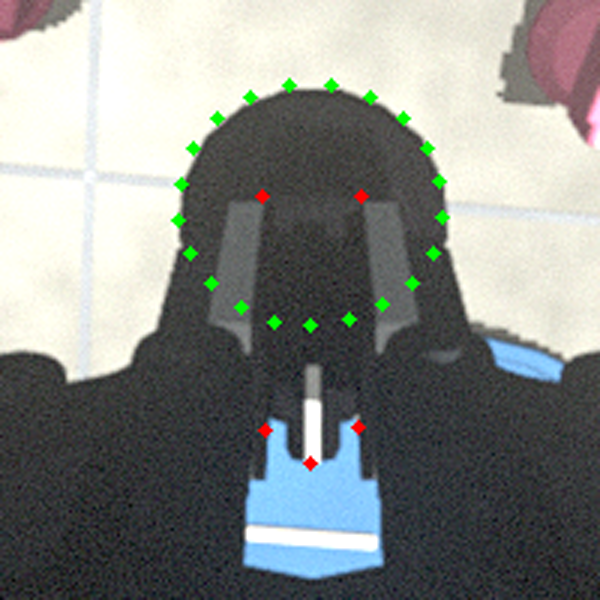

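The knob sits squarely in the jaws and the overlay agrees within about 0.5 mm. I'll carry it to a hover 45 mm beyond the tap, so the camera sees the tap beside the held knob.

```bash
python3 -m jog '[[-0.004,-0.04,0,0,0],[-0.008,-0.08,0,0,0],[-0.012,-0.12,0,2,0],[-0.018,-0.16,0,4,0],[-0.024,-0.2,0,6,0],[-0.03,-0.24,0,8,0],[-0.036,-0.28,0,9.5,0],[-0.042,-0.32,0,9.5,0],[-0.048,-0.36,0,9.5,0],[-0.0505,-0.4,0,9.5,0]]';python3 -m jog '[[-0.006,-0.045,0,0,0],[-0.006,-0.045,0,0,0],[-0.006,-0.045,0,0,0],[-0.006,-0.045,0,0,0]]'
python3 - <<'E'
from rel import *
print(rel([.5415,-.077,.176]),yaw()[0])
E
```

```text
clock: 7.52
tool_pos: [0.5373, -0.044, 0.1732]
tool_rot: [-0.11, -3.136, 0.001]
wrist_force: [0.5, 1.5, -0.3]
finger_gap: 0.137
clock: 7.85
tool_pos: [0.54, -0.0874, 0.1736]
tool_rot: [-0.112, -3.137, -0.0]
wrist_force: [-0.0, 0.3, -0.6]
finger_gap: 0.138
[-0.00079085  0.01047012 -0.00239919] 175.90860504854575
```

```bash
python3 -m jog '[[0,0.0105,-0.002,0,0],[0,0.0105,-0.002,0,0],[0,0.0105,-0.002,0,0],[0,0.0105,-0.002,0,0]]'
python3 - <<'E'
from tap import *
print(proj(C,[.4966,-.0738,.0515]),proj(C,[.5325,-.0763,.05]))
q0=proj(C,[.4966,-.0738,.0515]);q,ax=bezel(q0);print('bez',q,ax);B=back(C,q,.0515)
r1=ring(proj(C,[.5325,-.0763,.05]));R1=back(C,r1,.05)
print(r1,B,R1,np.linalg.norm(R1-B),np.degrees(np.arctan2(*(R1-B)[1::-1])))
print(st['tool_pos'],yaw()[0],rel(B),rel(R1))
g=cv2.convertScaleAbs(im,alpha=1.5)
for z,c in((.0515,(0,255,0)),):
    for a in np.arange(0,6.3,.3): cv2.circle(g,tuple(int(v) for v in proj(C,B+.027*np.array([np.cos(a),np.sin(a),0]))),1,c,-1)
T=B.copy();T[2]=.071;cv2.circle(g,tuple(int(v) for v in proj(C,T)),1,(255,0,0),-1)
save('t1',g,(230,60,430,260),3)
E
```

```text
clock: 8.18
tool_pos: [0.5415, -0.0755, 0.1772]
tool_rot: [0.107, 3.14, 0.0]
wrist_force: [0.8, -0.7, -0.4]
finger_gap: 0.137
[322.05999805 136.64648595] [322.12050032 181.11819808]
bez [322.19047546 135.86952591] (68.77259063720703, 69.4714126586914)
[322.47632135 181.39936575] [ 0.49601029 -0.07365642  0.0515    ] [ 0.53275487 -0.07602745  0.05      ] 0.036851538260662585 -3.6920342809156095
[ 0.54154643 -0.07553278  0.17716253] 176.05194407150566 [ 0.04559258 -0.00064743  0.12564705] [ 0.00877197 -0.00048295  0.12714751]
```

View pics/t1.png

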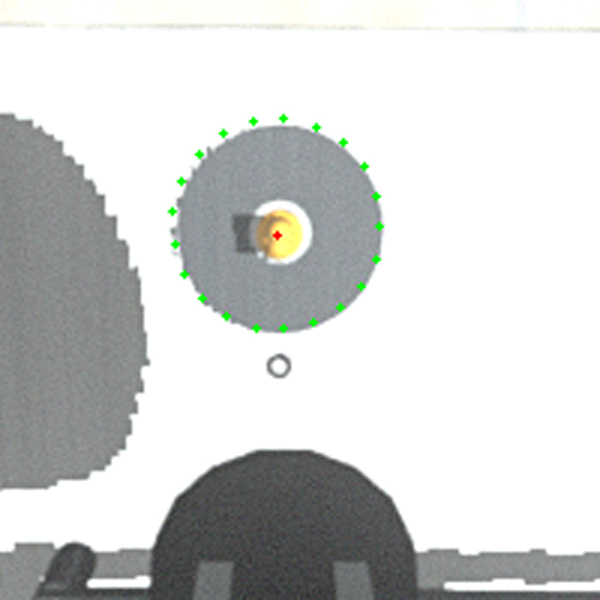

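The bezel's real edge is (182–382, 125–332), centred at (282,228) in the crop. My ellipse was pulled left by a shadow. I'll refit the bezel with fixed radii, and fit the held knob's skirt too.

```bash
cat > fit.py <<'E'
from tap import *
from scipy.optimize import least_squares
def edgefit(c0,rad,z,angs,dark_in=True,span=12):
    """along radial rays find strongest bright(out)/dark(in) edge; robust fixed-radius circle fit on plane z"""
    gs=cv2.GaussianBlur(gray.astype('float32'),(0,0),.7);pts=[]
    for a in angs:
        d=np.array([np.cos(a),np.sin(a),0]);rr=np.linspace(rad-.006,rad+.006,97)
        P=np.array([proj(C,np.array(c0)+t*d) for t in rr],'float32')
        v=cv2.remap(gs,P[:,0].copy()[None],P[:,1].copy()[None],1)[0];gr=v[8:]-v[:-8]
        i=gr.argmax();
        if gr[i]>25: pts.append((np.array(c0)+rr[i+4]*d)[:2])
    pts=np.array(pts);f=least_squares(lambda q:np.hypot(*(pts-q).T)-rad,c0[:2],loss='soft_l1',f_scale=.0003)
    f2=least_squares(lambda q:np.hypot(*(pts-q[:2]).T)-q[2],list(c0[:2])+[rad],loss='soft_l1',f_scale=.0003)
    return f.x,f2.x,np.median(abs(f.fun)),len(pts)
E
python3 - <<'E'
from fit import *
A=np.arange(0,2*np.pi,.05)
c=[.4965,-.0725,.0515]
for _ in range(2):
    o=edgefit(c,.027,.0515,A);c=[*o[0],.0515]
print('bezel',o);print('rel tool',rel(c))
zk=st['tool_pos'][2]-.0164
kc=[st['tool_pos'][0],st['tool_pos'][1],zk]
A2=np.radians(np.arange(180-50,180+51,2))
for _ in range(2):
    o=edgefit(kc,.0225,zk,A2);kc=[*o[0],zk]
print('knob',o,'rel tool',rel(kc))
R1=back(C,ring((323,182)),.05);print('ring',ring((323,182)),rel(R1),rel(R1+[-.0359,.0025,0]))
m=(g[...,0]-g[...,2]>50);m[:,:305]=0;m[:,345:]=0;m[:115]=0;m[165:]=0;ys,xs=np.nonzero(m);print('brass',xs.min(),xs.max(),ys.min(),ys.max())
for z in(.059,.071):print(proj(C,[c[0],c[1],z]))
E
```

```text
bezel (array([ 0.49683273, -0.07337948]), array([ 0.4968417 , -0.07335263,  0.02692084]), np.float64(0.00015175160416911956), 126)
rel tool [4.47670781e-02 5.59393998e-05 1.25623573e-01]
knob (array([ 0.54193463, -0.07606817]), array([ 0.54154015, -0.07605931,  0.02214889]), np.float64(0.00011701279930027148), 51) rel tool [-0.00040652  0.00051332  0.01637343]
ring [323.35094695 181.33682118] [8.77128200e-03 1.01502192e-06 1.27121568e-01] [ 4.47582239e-02 -1.97641238e-06  1.27123571e-01]
brass 317 331 130 145
[323.35780562 138.00917654]
[323.32877921 139.96927149]
```

```bash
python3 -m jog '[[0.03,0,0,0,0],[0.045,-0.0005,0.01,0,0],[0.045,-0.0005,0.04,0,0],[0.045,-0.0005,0.07,0,0],[0.045,-0.0005,0.078,0,0],[0.045,-0.0005,0.078,0,0],[0.045,-0.0005,0.078,0,0],[0.045,-0.0005,0.078,0,0]]'
python3 - <<'E'
from rel import *
st=r.sense();print(yaw()[0],rel([.4968,-.0736,.087]))
im=eyes.snapshot('wrist');save('f1',cv2.convertScaleAbs(im,alpha=1.4),(200,100,460,300),3)
im=eyes.snapshot('scene');save('f2',cv2.convertScaleAbs(im,alpha=1.4),(260,150,360,220),6)
E
```

```text
clock: 9.05
tool_pos: [0.4981, -0.0743, 0.1009]
tool_rot: [0.109, 3.137, -0.0]
wrist_force: [-0.4, 0.1, -0.2]
finger_gap: 0.138
176.00457781975874 [0.00141264 0.00060197 0.01390776]
```

View pics/f1.png

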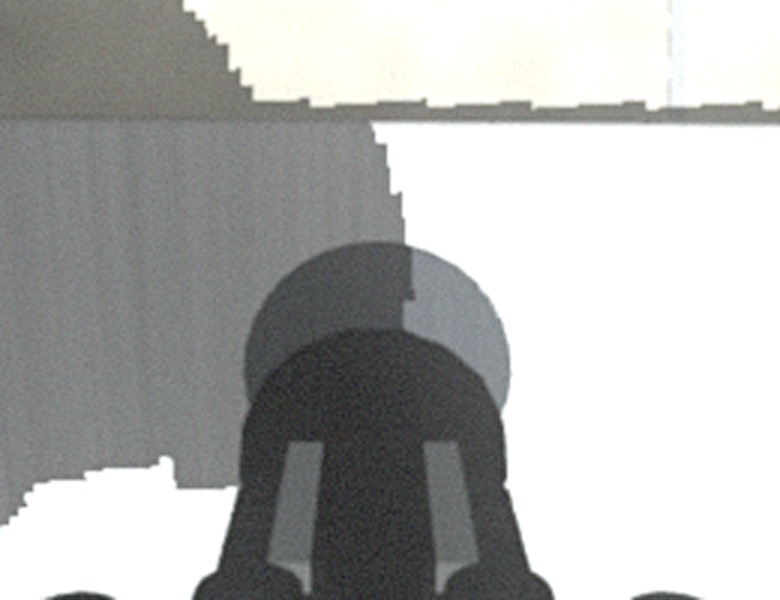

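```bash
python3 - <<'E'
from fit import *
print(eyes.calibration('wrist')['cx'],eyes.calibration('wrist')['cy'],np.round(eyes.calibration('wrist')['hand_eye'],5).tolist())
P=np.array(st['tool_pos'])
zk=P[2]-.0164;kc=[P[0],P[1],zk]
A2=np.radians(np.arange(176-60,176+61,2));ab=np.radians(np.arange(176-70,176+71,2))
for n,c,rad,z,A in (('bezel',[.4968,-.0734,.0515],.027,.0515,ab),('knob',kc,.0225,zk,A2)):
    for _ in range(2):
        o=edgefit(c,rad,z,A);c=[*o[0],z]
    print(n,o,'rel',rel(c,st),rel([o[1][0],o[1][1],z],st))
E
```

```text
323.97232303523424 200.96789826174083 [[-0.0011, -0.95555, -0.29484, 0.07537], [1.0, -0.00103, -0.00039, 0.0002], [7e-05, -0.29484, 0.95555, -0.14283], [0.0, 0.0, 0.0, 1.0]]
bezel (array([ 0.49673904, -0.07323324]), array([ 0.49636107, -0.07317707,  0.02670121]), np.float64(6.762767611829049e-05), 45) rel [0.00139927 0.00083955 0.04927192] [0.00178024 0.00086919 0.04927076]
knob (array([ 0.49822879, -0.07405318]), array([ 0.51363197, -0.07704111,  0.03751338]), np.float64(0.00012349587943880427), 27) rel [-0.00024477  0.00013415  0.01640086] [-0.01581894 -0.0017708   0.01644806]
```

```bash
python3 -m jog '[[0.0015,0.0006,0.004,0,0],[0.0015,0.0006,0.009,0,0],[0.0015,0.0006,0.009,0,0],[0.0015,0.0006,0.009,0,0],[0.0015,0.0006,0.009,0,0]]'
python3 - <<'E'
from fit import *
P=np.array(st['tool_pos'])
zk=P[2]-.0164;kc=[P[0],P[1],zk]
A2=np.radians(np.arange(176-60,176+61,2));ab=np.radians(np.arange(176-50,176+51,2))
for n,c,rad,z,A in (('bezel',[.4968,-.0734,.0515],.027,.0515,ab),('knob',kc,.0225,zk,A2)):
    for _ in range(2):
        o=edgefit(c,rad,z,A);c=[*o[0],z]
    print(n,o[0],o[2:],'rel',rel(c,st))
for i in range(3): eyes.snapshot('wrist');s=r.sense();print(s['tool_pos'],rel([.4967,-.0733,.071],s),yaw()[0])
E
```

```text
clock: 9.67
tool_pos: [0.4951, -0.0735, 0.0901]
tool_rot: [-0.11, -3.139, 0.0]
wrist_force: [-0.1, -0.4, -0.4]
finger_gap: 0.137
bezel [ 0.49659141 -0.07321961] (np.float64(9.974030495211311e-05), 40) rel [-0.00143886  0.00040054  0.03855133]
knob [ 0.48911006 -0.07736549] (np.float64(0.0013376182567164628), 42) rel [ 0.00573981 -0.0042622   0.01640218]
[ 0.49528623 -0.07348928  0.09023676] [-0.00139291  0.00028804  0.01923706] 175.988426107103
[ 0.49530402 -0.07349362  0.09025725] [-0.0013732   0.0002909   0.01925766] 175.9874221267214
[ 0.49525705 -0.07348006  0.09023339] [-0.00142303  0.00028039  0.01923367] 175.98590997048717
```

```bash
python3 -m jog '[[-0.0013,0.0002,0,0,0],[-0.0013,0.0002,0,0,0],[-0.0013,0.0002,0,0,0],[-0.0013,0.0002,0,0,0],[-0.0013,0.0002,0,0,0],[-0.0013,0.0002,0,0,0]]'
python3 - <<'E'
from rel import *
for i in range(2): eyes.snapshot('wrist');s=r.sense();print(s['tool_pos'],rel([.4967,-.0733,.071],s),yaw()[0])
E
```

```text
clock: 10.42
tool_pos: [0.4964, -0.0734, 0.0901]
tool_rot: [-0.11, -3.14, 0.0]
wrist_force: [-0.1, -0.1, -1.0]
finger_gap: 0.14
[ 0.49645877 -0.07337731  0.09012392] [-2.35849900e-04  9.44030407e-05  1.91239146e-02] 175.98568985562375
[ 0.49644938 -0.07337536  0.09012475] [-2.45905835e-04  9.34419761e-05  1.91247283e-02] 175.98685456821272
```

```bash
python3 -m jog '[[0,-0.0001,0.003,0,0],[0,-0.0001,0.006,0,0],[0,-0.0001,0.008,0,0],[0,-0.0001,0.008,0,0],[0,-0.0001,0.008,0,0]]'
```

```text
clock: 10.93
tool_pos: [0.4964, -0.0735, 0.0819]
tool_rot: [-0.11, -3.139, 0.0]
wrist_force: [-0.3, 0.7, -1.1]
finger_gap: 0.143
```

No force with the underside about 5 mm below the spindle top, so the knob has entered. Continuing in small steps.

```bash
python3 -m jog '[[0,0,0.002,0,0],[0,0,0.004,0,0],[0,0,0.006,0,0],[0,0,0.006,0,0],[0,0,0.006,0,0]]' 80
```

```text
clock: 11.35
tool_pos: [0.4964, -0.0735, 0.076]
tool_rot: [-0.11, -3.139, 0.0]
wrist_force: [-0.2, 0.1, -0.4]
finger_gap: 0.13
```

```bash
python3 -m jog '[[0,0,0.001,0,0],[0,0,0.002,0,0],[0,0,0.003,0,0],[0,0,0.003,0,0],[0,0,0.003,0,0]]';python3 -m jog '[[0,0,0.001,0,0],[0,0,0.002,0,0],[0,0,0.003,0,0],[0,0,0.003,0,0],[0,0,0.003,0,0]]'
```

```text
clock: 11.77
tool_pos: [0.4967, -0.0735, 0.0736]
tool_rot: [0.11, 3.139, -0.0]
wrist_force: [-2.4, -0.1, 5.2]
finger_gap: 0.134
clock: 12.18
tool_pos: [0.4967, -0.0736, 0.0708]
tool_rot: [0.11, 3.139, -0.0]
wrist_force: [-2.3, 0.6, 6.5]
finger_gap: 0.13
```

```bash
python3 -m jog '[[0,0,0.001,0,0],[0,0,0.002,0,0],[0,0,0.002,0,0],[0,0,0.002,0,0]]';python3 -m jog '[[0,0,0.0005,0,0],[0,0,0.001,0,0],[0,0,0.001,0,0],[0,0,0.001,0,0]]'
```

```text
clock: 12.52
tool_pos: [0.4967, -0.0736, 0.069]
tool_rot: [0.109, 3.139, -0.0]
wrist_force: [-3.0, 1.7, 8.8]
finger_gap: 0.131
clock: 12.85
tool_pos: [0.4968, -0.0736, 0.0688]
tool_rot: [0.109, 3.138, -0.001]
wrist_force: [-5.2, 0.9, 14.9]
finger_gap: 0.131
```

At 14.9 N the TCP moved only 0.2 mm for a 1 mm command, so the spindle is on the stop. I'll check that it is steady and take a look.

```bash
python3 -m jog '[[0,0,0,0,0],[0,0,0,0,0],[0,0,0,0,0],[0,0,0,0,0],[0,0,0,0,0],[0,0,0,0,0]]'
python3 - <<'E'
from h import *
a=eyes.snapshot('wrist');b=eyes.snapshot('scene')
save('z1',cv2.convertScaleAbs(np.vstack([cv2.resize(a[120:400,180:500],(640,560))[:300],cv2.resize(b[140:300,260:460],(640,512),interpolation=2)[:290]]),alpha=1.3))
for i in range(3): eyes.snapshot('top');s=r.sense();print(s['wrist_force'],s['moment'],s['tool_pos'])
E
```

```text
clock: 13.35
tool_pos: [0.4968, -0.0736, 0.0689]
tool_rot: [0.109, 3.138, -0.001]
wrist_force: [-5.9, 2.1, 14.7]
finger_gap: 0.127
[-5.06975651  1.71850211 14.65969462] [0.63881744 1.95883493 0.03804807] [ 0.49682248 -0.07355984  0.06888301]
[-4.80531477  1.85155207 13.85488361] [ 0.68225871  1.94632096 -0.02218039] [ 0.49679903 -0.07358223  0.06886689]
[-5.29576942  1.74739683 13.97981503] [ 0.7517389   2.00435949 -0.019525  ] [ 0.49680712 -0.07356515  0.06887042]
```

View pics/z1.png

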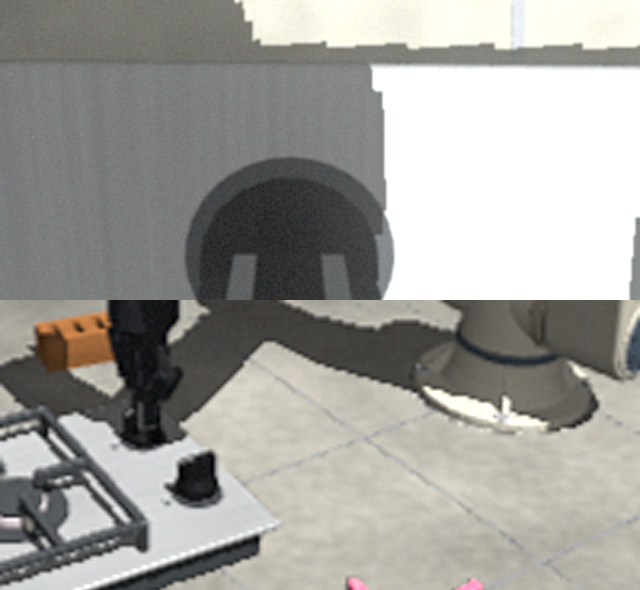

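The knob sits low and concentric in its bezel at about (290,255) in the upper half, and the fitted knob at (197,480) is untouched. The push holds steady at 14 to 15 N, so I'm handing in.

```bash
python3 -c "
from workcell import r
print(r.close_job());s=r.sense();print(s['clock'],s['wrist_force'],s['tool_pos'])"
```

```text
the job is handed in; nothing more can be done
None
the job is handed in; nothing more can be done
```

The black knob is back on the bare spindle with its pointer to the off mark, and the job was handed in at about 13.5 s with the arm still pushing it against the stop.

- **Fit:** the knob slid on without force and lines up with the off mark within about 0.5°, judging by the tool's angle. In the last picture it sits centred and low in its bezel.
- **Push:** the spring resisted from about 5 N to 9 N over the travel. A further 1 mm command then moved the tool only 0.2 mm and raised the force to 15 N, which is the stop. It held steady at 14–15 N.
- **Other things:** nothing else was touched, and the fitted knob looks undisturbed in the last picture.
- **What disagreed:** about 5 N of sideways force remained at the stop. My first bezel fit was pulled about 1 mm by a shadow, and one close-up fit of the held knob failed. I corrected the bezel fit and confirmed the insertion by force and height instead.

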